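# Hold a round flask down on the touch mixer

### The job

Mix the larger of the two stoppered round flasks on the touch mixer: first switch the mixer on by pressing down the raised end of its rocker switch, then lift the larger flask out of its cork ring and set it upright and gently into the sprung rubber ring on top of the mixer. Press it down against the spring so that the ring head is well down, most of its travel, and finish while the gripper still holds the flask pressed down there; do not let go. Leave the small flask and the other things on the bench standing where they are.

Things in the scene. Friction and masses are not known exactly. Their poses are not given: they have to be found in the camera images.
- switch_end (a point): point on the top face of the mixer's black rocker switch, 3 mm in from its right end (seen from the front panel; a knob lies left), raised while off. Rocker 34 mm long left to right, 20 mm wide. Pressing this end straight down about 5 mm with 3 to 5 N turns it on. Its x axis points roughly to the back of the mixer, y to the left
- mixer_switch (a joint): rocker angle, rad: 0 = off (right end raised), 0.4 = on (right end down); stays where it is left
- head_rim (a point): centre of the upper rim of the rubber ring head on the mixer, 110 mm above the worktop; moves down with the head. Ring 66 mm across, inside a 45 degree cone from 54 mm at the rim; the larger flask's bottom rests 16 mm below the rim. Mixer: grey box 176 deep, 116 wide, 75 high (front panel 48), fixed; head axis 84 mm behind the rocker
- mixer_head (a joint): how far the ring head is pressed straight down, m: 0 = up, 0.012 = stop. Its spring pushes up with 4 N at the top and 11 N at the stop
- flask_center (a point): larger amber round-bottom flask, 98 mm high, 0.12 kg: ball 54 mm across, straight neck 22 mm across from 51 to 87 mm above the bottom, white stopper 25 mm across on top. The point is on its axis 50 mm above the bottom; z is its axis, up. It stands in a cork ring 80 mm across, 20 mm high
- small_flask_center (a point): smaller amber round-bottom flask of the same build, ball 39 mm across, 82 mm high, in an equal cork ring (which flask stands nearer the mixer varies); the point is on its axis 50 mm above its bottom. To be left alone
- tip_box: blue box of pipette tips with a clear lid, 68x120x62 mm, bystander; origin under its centre
- beaker: small clear beaker, 57 mm across, 62 mm high, bystander; origin under its centre
- timer: small white kitchen-type timer lying near the front edge, 66x62x18 mm, bystander; origin under its centre
- casting_frame: green gel casting frame, 89x108x49 mm, bystander at the far left; origin under its centre
Not all that is in view belongs to the job. What is shaped like the part that bears flask_center but pink or yellow is not meant.

How it is judged:
On the way, in this order (a step that is already met when the one before it is completed fails the run):
1. the mixer is switched on, the flask still in its cork ring (value of joint mixer_switch above 0.28 rad and height (world z) of flask_center below 0.08 m), for 0.2 s.
2. the larger flask is lifted clear of its cork ring (height (world z) of flask_center above 0.1 m), for 0.1 s.
3. the flask sits upright in the ring head and presses it at least 7 mm down (value of joint mixer_head above 0.007 m and horizontal distance between flask_center and head_rim below 0.01 m and angle between flask_center's own z axis and vertical below 0.2 rad), for 0.5 s.
At the end, for the whole second after the job is handed in: The flask is still between the fingers (grasp point within 55 mm of its centre point), pressed into the ring head: head at least 7 of 12 mm down, more than 5 N between them, flask axis within 10 mm of the head's and 0.2 rad of upright, at rest, the switch on (all of step 3 and value of joint mixer_switch above 0.28 rad and contact force between flask and mixer_head above 5 N and contact force between the fingers and flask above 3 N and linear speed of flask below 0.02 m/s and distance between the grasp point and flask_center below 0.055 m); the arm keeps its last pose, push and grip.
It fails at once if the flask is rammed into the mixer: more than 45 N between them (contact force between flask and mixer_head above 45 N or contact force between flask and mixer above 45 N).
It fails at once if the small flask is moved more than 30 mm or tipped (distance of small_flask_center from where it was at the start of the episode above 0.03 m or angle between small_flask_center's own z axis and vertical above 0.4 rad).
It fails at once if the flask is tipped over (angle between flask_center's own z axis and vertical above 0.8 rad).
It fails at once if the tip box, beaker, timer or casting frame is pushed more than 30 mm (distance of any of tip_box, beaker, timer, casting_frame from where it was at the start of the episode above 0.03 m).
It also fails if it takes over 48 s, if anything falls off the work surface, if the arm or the gripper's body presses on something with over 40 N, if the wrist force passes 120 N, or if a joint passes its speed limit or range.

### The arm

A 6-joint arm with a two-finger parallel gripper is mounted at the origin on a cart in front of the work surface, level with it; the furniture and walls round the work are solid. World frame = base frame: x ahead of the robot, y to its left, z up, the work surface at z = 0. Lengths are in m, angles in rad, forces in N, time in s.
With the tool pointing down it reaches from about 0.35 to 0.775 m from the base axis. Payload 5.5 kg.
Tool frame: the origin (TCP) lies at the very end of the fingers, on their centre line; the grasp point (between the pads) lies env.hold_point_z behind it (env.hold_point_z is the distance from the TCP to the grasp point, in m); z points along the fingers, y is the line along which they close (so a half turn about z gives the same grasp; the last joint's range is limited). The gripper opens to 85 mm and grips with 20 to 120 N. Pads are 22 mm wide; open, the fingers measure 114 mm over their backs; the gripper's body (76 mm by 85 mm) begins 54 mm behind the grasp point. The pads swing forward as they close: fully open they stand 13 mm farther back than shut.
Start: joints at [1.115, 0.313, 0.046, 1.304, 0, 1.431], TCP at [0.179, 0.547, 0.231] pointing down, gripper open.
Joint ranges: [-2.76, 2.76], [-0.86, 1.69], [-1.03, 1.26], [-2.2, 2.34], [-1.47, 1.5], [-3.14, 3.14]. Speed limits (rad/s): [2.57, 2.57, 3.14, 3.14, 3.14, 3.14].

### API

Orientations are given as a unit quaternion [w, x, y, z].
In Python, from workcell import env gives the robot as it stands.
- The arm moves only by the tool carry_out, never from a script. Its argument "steps" is a list of rows, each a list of 3 entries, a list of its own where there are three numbers: the turn, a rotation vector about the tool's x, y, z in degrees, then the shift along the tool's x, y, z in cm, then the closure in counts, from 0 (fully open) to 255 (shut). A call has exactly 8 rows; each row is the pose to reach, as a shift and turn from the pose commanded when the call began, along the tool's axes at that moment; what a row does not reach only later rows make up. A row lasts 1/8 s, in which the tool goes at most 62.5 mm and 10.7 degrees, less where a joint would pass 70% of its speed; a pose out of reach is approached as far as the arm can. A call with a gripper value outside its range is refused whole. The fingers move at their own pace and stop on an object; "force" is the grip in N (left out, the last holds). Time passes only in rows, so rows that repeat a pose let the fingers close, or fill a call up. It gives the time, the measured TCP pose, the force, the opening and the grip force at its end, in the units of the state.
- env.get_state(): the state, without advancing time (a new reading comes with each control period).
- env.read_camera(name): name is "side" or "top" or "wrist"; returns (picture, depth): 384x512x3 uint8, red, green, blue; 384x512 float32, m along the optical axis (not along the pixel's ray), 0 where there is no reading.
- env.get_calibration(name): a dict with "fx", "fy", "cx", "cy" (pixels), "D" ([k1, k2, p1, p2, k3] as OpenCV has them; the pictures are not rectified), "origin" and "orientation" of the camera in the world. Camera axes: x right, y up, looking along -z (the intrinsics and any distortion apply to the point x, -y, -z); pixel columns grow to the right and rows downward; lengths in m; the calibration is good to about 2 mm. A picture is of the moment at which its call begins: read the wrist's pose just before it. get_calibration takes no time and is no camera call; for the wrist camera it gives the pose at the moment of the call.
- env.hand_in(): hands the job in; it is judged then, once.
The state is a dict: "clock": time; "joint_pos": joint angles; "qvel": joint speeds; "tau": joint torques, N m; "tcp_pos": TCP position; "orientation": TCP orientation; "wrist_force": force on the tool from outside, world axes, zero at the start; "ft_torque": the same for the moment, N m; "finger_gap": finger opening in m; "grip_force": force on a finger pad.
Only numpy, scipy, OpenCV 4.12 (cv2) and the standard library are available. Lean on these libraries where they do the work, as an engineer would, in place of code of your own. Each camera call takes 0.05 s, during which the arm holds its last target. There are 200 camera calls.

## Working session

There is one attempt and no reset: what is moved stays moved. The work goes in short steps, Python scripts to look and compute and a tool call to move; the robot and the scene stay as the last step left them, time stands still between calls to the robot, and variables do not carry over. Pictures are saved under pics/ and viewed, at most 10 in all, crops included, and the job is handed in when it is done.

Besides the shell and the picture viewer there is one more tool, called after "Emit:" in YAML: its name, and indented under it one key for each argument. carry_out: Moves the arm, as the interface text tells. Its arguments: {"type":"object","properties":{"steps":{"type":"array","items":{"type":"array"}},"force":{"type":"number"}},"required":["steps"]}

```bash
mkdir -p pics; ls
cat > h.py <<'E'
import numpy as np, cv2
from scipy.spatial.transform import Rotation as R
from workcell import env
def q2R(q): return R.from_quat([q[1],q[2],q[3],q[0]]).as_matrix()
def look(name,save=None):
    c=env.get_calibration(name); im,d=env.read_camera(name)
    if save: cv2.imwrite('pics/'+save,im[:,:,::-1])
    return c,im,d
def rays(c,uv):
    K=np.array([[c['fx'],0,c['cx']],[0,c['fy'],c['cy']],[0,0,1.]])
    p=cv2.undistortPoints(np.array(uv,float).reshape(-1,1,2),K,np.array(c['D'],float)).reshape(-1,2)
    v=np.c_[p[:,0],-p[:,1],-np.ones(len(p))]
    return np.array(c['origin']),v@q2R(c['orientation']).T
def onplane(c,uv,z):
    o,v=rays(c,uv); return o+v*((z-o[2])/v[:,2])[:,None]
def cloud(c,d):
    m=d>0; r,cc=np.nonzero(m)
    o,v=rays(c,np.c_[cc,r]); P=np.full(d.shape+(3,),np.nan); P[m]=o+v*d[m][:,None]
    return P
def totool(p,st=None):
    st=st or env.get_state(); return q2R(st['orientation']).T@(np.array(p)-st['tcp_pos'])
E
python3 - <<'E'
from h import *
ims=[]
for n in('side','top','wrist'):
    c,im,d=look(n,n+'0.png'); np.savez('pics/'+n+'0.npz',im=im,d=d); print(n,c['origin'],c['orientation'],c['fx'],c['D'],(d>0).mean())
s=env.get_state();print(s['clock'],s['tcp_pos'],s['orientation'],s['wrist_force'],env.hold_point_z)
E
```

```text
pics
side [0.57158669 1.15181621 0.79085341] [-0.00876923 -0.00551978  0.48888119  0.87228884] 468.95557704090675 [-0.15211658  0.          0.          0.          0.        ] 0.9959615071614584
top [ 0.32244627 -0.01603524  1.32578565] [-0.68861895 -0.07140012  0.07434047  0.71776003] 369.97993342582726 [-0.04921105  0.          0.          0.          0.        ] 0.9958699544270834
wrist [0.10520497 0.56898972 0.3729403 ] [ 0.80021125 -0.12240875 -0.08713384  0.58059086] 268.694449775498 [-0.05800862  0.          0.          0.          0.        ] 0.9959971110026041
0.15 [0.17841033 0.54621621 0.23061085] [-2.07079621e-04  1.57233883e-01  9.87561140e-01 -6.75924374e-04] [-0.9294674  -0.33913875 -0.77247592] 0.0187
```

View pics/top0.png

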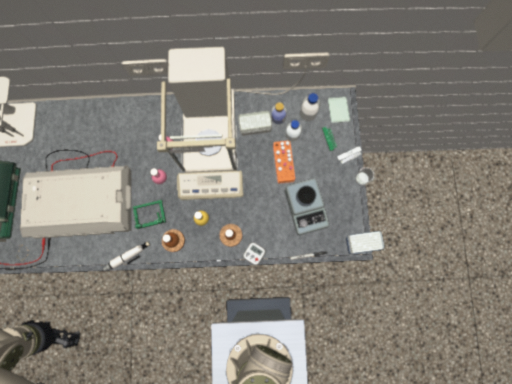

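View pics/side0.png

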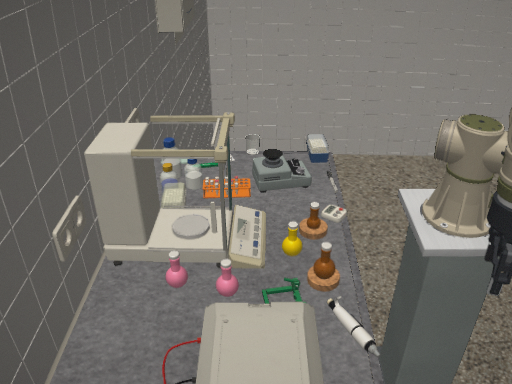

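The top view shows the mixer at about (308,205) with its ring head at (306,195), and amber flasks at (172,240) and (231,235). The side view shows the left amber flask at (325,265) is the larger, with the small one at (314,220) nearer the mixer. I'll zoom in on the mixer.

Run:
```python
from h import *
t=np.load('pics/top0.npz'); s=np.load('pics/side0.npz')
a=cv2.resize(t['im'][172:242,275:345],(560,560),interpolation=cv2.INTER_CUBIC)
b=cv2.resize(s['im'][145:195,245:315],(560,400),interpolation=cv2.INTER_CUBIC)[:, :]
cv2.imwrite('pics/zt.png',a[:,:,::-1])
# amber masks, side & top; stoppers
ct=env.get_calibration('top');cs=env.get_calibration('side')
Pt=cloud(ct,t['d']);Ps=cloud(cs,s['d'])
for n,im,P in(('top',t['im'],Pt),('side',s['im'],Ps)):
    h=cv2.cvtColor(im,cv2.COLOR_RGB2HSV)
    m=((h[...,0]<18)&(h[...,1]>130)&(h[...,2]<140)&(h[...,2]>30)).astype(np.uint8)
    k,l,st,ce=cv2.connectedComponentsWithStats(m)
    for i in range(1,k):
        if st[i,4]>40: print(n,st[i],ce[i].round(1),np.nanmedian(P[l==i],0).round(3), np.nanmax(P[l==i][:,2]).round(3))
# white stoppers
    m=((h[...,1]<60)&(h[...,2]>170)).astype(np.uint8)
    k,l,st,ce=cv2.connectedComponentsWithStats(m)
    for i in range(1,k):
        if 15<st[i,4]<200 : print(n,'white',st[i],ce[i].round(1),np.nanmedian(P[l==i],0).round(3))
for q in((306,195),(300,200),(312,200),(300,222),(310,222),(320,220)): print(q,Pt[q[1],q[0]].round(3))
# head: high points
m=(Pt[...,2]>.095)&(Pt[...,0]>.4)&(Pt[...,0]<.7)&(abs(Pt[...,1]+.16)<.12)
print(np.nanmean(Pt[m],0),m.sum(),np.nanmin(Pt[m],0),np.nanmax(Pt[m],0))
```

```text
top [165 233  14  15 115] [172.7 240.3] [0.431 0.274 0.059] 0.082
top white [285  53  44   4 131] [306.1  54.4] [ 1.013 -0.199  0.231]
top white [122  59  44   5 126] [143.2  61.1] [1.013 0.34  0.231]
top white [302  99  17  16 159] [309.2 107.5] [ 0.884 -0.217  0.096]
top white [273 107  10   7  21] [275.7 111.3] [ 0.88  -0.096  0.078]
top white [286 124  15  13 115] [292.7 131.1] [ 0.805 -0.153  0.076]
top white [281 142   3   8  18] [282.  145.2] [ 0.767 -0.117  0.045]
top white [287 150   4  11  26] [288.8 155. ] [ 0.725 -0.139  0.046]
top white [150 168   8   8  47] [153.6 171.5] [0.671 0.336 0.098]
top white [356 172  12  12 108] [361.8 177.9] [ 0.636 -0.405  0.009]
top white [305 181  11   7  34] [311.3 183.4] [ 0.611 -0.21   0.076]
top white [289 184  14  27 113] [294.6 195.9] [ 0.578 -0.147  0.076]
top white [126 187   4  20  59] [127.4 196.2] [0.593 0.434 0.068]
top white [312 195  10  12  51] [317.3 201.9] [ 0.543 -0.225  0.077]
top white [194 211   8   8  47] [197.5 214.8] [0.513 0.182 0.098]
top white [299 223  27   9  59] [310.6 227.2] [ 0.461 -0.198  0.047]
top white [
[... 2048 characters left out ...]
26   8 146] [468.2 229.8] [0.004 0.094 0.015]
side white [ 67 236   4   7  18] [ 68.2 239. ] [1.012 0.365 0.177]
side white [322 242  10   7  51] [326. 245.] [0.439 0.289 0.112]
side white [169 250  10   8  52] [173.3 253.4] [0.795 0.312 0.1  ]
side white [221 259  10   7  55] [225.3 262. ] [0.671 0.337 0.099]
side white [353 327  19  19 199] [361.5 335.2] [0.377 0.488 0.03 ]
(306, 195) [ 0.566 -0.185  0.092]
(300, 200) [ 0.546 -0.161  0.113]
(312, 200) [ 0.545 -0.201  0.112]
(300, 222) [ 0.479 -0.163  0.056]
(310, 222) [ 0.479 -0.198  0.051]
(320, 220) [ 0.483 -0.232  0.063]
[ 0.56632532 -0.18543936  0.10627539] 253 [ 0.53463613 -0.21703392  0.09503585] [ 0.598163   -0.15518142  0.11741859]
```

View pics/zt.png

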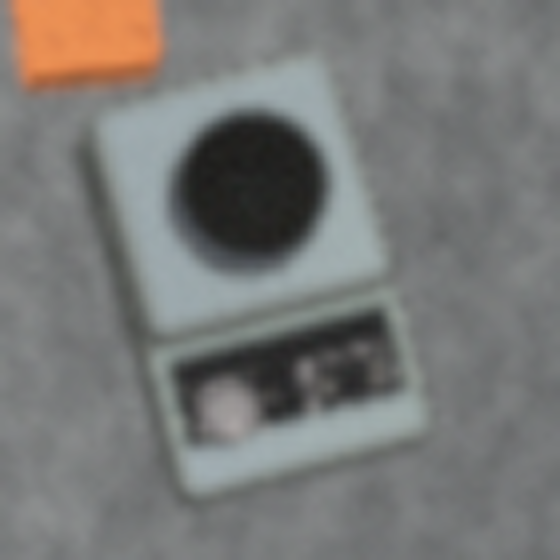

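The crop shows the ring head centred at (250,190), a pale knob at (225,400), and the rocker at about (345,370) on the black panel. The mixer is yawed by roughly 13°. Next I'll compute the approach moves.

```bash
cat >> h.py <<'E'
def Rt(yaw,tilt=(0,0,0)):  # tool pointing down with tool x at world yaw (deg); tilt = world rotvec deg
    return R.from_rotvec(np.radians(tilt)).as_matrix()@R.from_euler('z',yaw,degrees=True).as_matrix()@np.diag([1,-1,-1.])
def cmd(p,Rg,p0=None,R0=None):
    st=env.get_state()
    p0=st['tcp_pos'] if p0 is None else np.array(p0); R0=q2R(st['orientation']) if R0 is None else R0
    print('turn',np.degrees(R.from_matrix(R0.T@Rg).as_rotvec()).round(2),'shift cm',(100*R0.T@(np.array(p)-p0)).round(2))
E
python3 - <<'E'
from h import *
p0=[.179,.547,.231]
cmd([.39,.27,.27],Rt(180),p0)
c=env.get_calibration('wrist');s=env.get_state();T=q2R(s['orientation'])
print(T.T@(np.array(c['origin'])-s['tcp_pos']),T.T@q2R(c['orientation']))
E
```

```text
turn [ -0.08  -0.02 -18.09] shift cm [-28.66 -19.78  -3.88]
[ 0.0766804  -0.00124569 -0.14242501] [[-9.34256629e-05  9.54782476e-01  2.97305256e-01]
 [ 9.99999450e-01 -2.21358967e-04  1.02512575e-03]
 [ 1.04458329e-03  2.97305188e-01 -9.54781930e-01]]
```

Emit:
carry_out:
  steps:
    - [[0,0,-4],[-5,-3,-3.9],0]
    - [[0,0,-9],[-9,-6,-3.9],0]
    - [[0,0,-14],[-14,-9.5,-3.9],0]
    - [[0,0,-18],[-19,-13,-3.9],0]
    - [[0,0,-18],[-24,-16.5,-3.9],0]
    - [[0,0,-18],[-28.7,-19.8,-3.9],0]
    - [[0,0,-18],[-28.7,-19.8,-3.9],0]
    - [[0,0,-18],[-28.7,-19.8,-3.9],0]

```text
clock: 1.15
tcp_pos: [0.3897, 0.2691, 0.2701]
orientation: [-0.0, 0.001, 1.0, 0.0]
wrist_force: [0.2, 1.0, -0.3]
finger_gap: 0.0855
grip_force: 0.0
```

Run:
```python
from h import *
c,im,d=look('wrist','w1.png'); np.savez('pics/w1.npz',im=im,d=d)
P=cloud(c,d); h=cv2.cvtColor(im,cv2.COLOR_RGB2HSV)
s=env.get_state(); print(s['clock'],s['tcp_pos'],s['orientation'],s['joint_pos'])
m=((h[...,1]<60)&(h[...,2]>150)&(np.linalg.norm(P[...,:2]-[.44,.288],axis=2)<.05)&(P[...,2]>.085)).astype(np.uint8)
k,l,st,ce=cv2.connectedComponentsWithStats(m)
for i in range(1,k):
    if st[i,4]>30: print(st[i],ce[i].round(1),np.nanmedian(P[l==i],0).round(4))
a=P[(np.linalg.norm(P[...,:2]-[.44,.288],axis=2)<.06)]
for z0 in np.arange(.0,.12,.01):
    b=a[(a[:,2]>=z0)&(a[:,2]<z0+.01)]; 
    if len(b): print(round(z0,2),len(b),b.min(0).round(3),b.max(0).round(3))
cmd([.47,-.21,.22],Rt(102),[.39,.27,.27],Rt(180))
```

```text
1.2 [0.38936587 0.26972186 0.27016235] [-2.97705083e-04  5.28325344e-04  9.99999811e-01  1.01631491e-04] [ 4.35833334e-01  1.07274104e-01 -1.19411462e-01  1.34456447e+00
  4.35863340e-04  4.36889886e-01]
[261 206  19  18 272] [270.1 214.5] [0.4374 0.2853 0.1115]
0.0 953 [0.381 0.228 0.   ] [0.498 0.347 0.01 ]
0.01 527 [0.399 0.247 0.01 ] [0.473 0.324 0.02 ]
0.02 413 [0.4   0.247 0.02 ] [0.472 0.324 0.023]
0.03 15 [0.412 0.264 0.034] [0.422 0.294 0.04 ]
0.04 128 [0.412 0.26  0.04 ] [0.456 0.312 0.05 ]
0.05 345 [0.413 0.261 0.05 ] [0.458 0.31  0.06 ]
0.06 261 [0.421 0.267 0.06 ] [0.45  0.303 0.07 ]
0.07 38 [0.427 0.275 0.07 ] [0.435 0.295 0.08 ]
0.08 34 [0.427 0.275 0.08 ] [0.435 0.294 0.09 ]
0.09 30 [0.425 0.273 0.091] [0.435 0.297 0.1  ]
0.1 59 [0.425 0.273 0.1  ] [0.449 0.298 0.11 ]
0.11 282 [0.425 0.273 0.11 ] [0.449 0.297 0.113]
turn [ 0.  0. 78.] shift cm [ -8. -48.   5.]
```

View pics/w1.png

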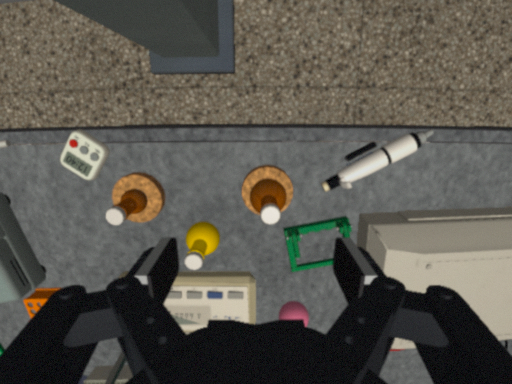

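The wrist view shows the large flask's stopper at (270,214), which puts it at (0.437, 0.2855) with its top at 0.112. The green frame at (318,243) stays clear. Next is the switch.

Emit:
carry_out:
  steps:
    - [[0,0,9],[-1,-6,2],255]
    - [[0,0,18],[-2,-12,3],255]
    - [[0,0,28],[-3,-18,3],255]
    - [[0,0,38],[-4,-24,3],255]
    - [[0,0,48],[-5,-30,3],255]
    - [[0,0,58],[-6,-36,3],255]
    - [[0,0,68],[-7,-42,3],255]
    - [[0,0,78],[-8,-48,3],255]

```text
clock: 2.2
tcp_pos: [0.47, -0.211, 0.2404]
orientation: [0.0, 0.631, 0.776, 0.0]
wrist_force: [1.4, 0.2, -0.2]
finger_gap: 0.0001
grip_force: 0.0
```

Emit:
carry_out:
  steps:
    - [[0,0,0],[0,0,0],255]
    - [[0,0,0],[0,0,0],255]
    - [[0,0,0],[0,0,0],255]
    - [[0,0,0],[0,0,0],255]
    - [[0,0,0],[0,0,0],255]
    - [[0,0,0],[0,0,0],255]
    - [[0,0,0],[0,0,0],255]
    - [[0,0,0],[0,0,0],255]

```text
clock: 3.2
tcp_pos: [0.4691, -0.2109, 0.2403]
orientation: [0.0, 0.63, 0.777, 0.0]
wrist_force: [0.3, -0.3, 0.2]
finger_gap: -0.0001
grip_force: 0.0
```

Run:
```python
from h import *
c,im,d=look('wrist','w2.png'); np.savez('pics/w2.npz',im=im,d=d,o=c['origin'],q=c['orientation'])
s=env.get_state(); print(s['clock'],s['tcp_pos'],s['orientation'],s['finger_gap'])
P=cloud(c,d); np.save('pics/w2P.npy',P)
m=(P[...,2]>.098)&(np.linalg.norm(P[...,:2]-[.566,-.185],axis=2)<.045)
print('head',P[m].mean(0),P[m].min(0),P[m].max(0))
(x,y),r=cv2.minEnclosingCircle((P[m][:,:2]*1000).astype(np.float32)); print(x,y,r)
m=(abs(P[...,2]-.075)<.002)&(abs(P[...,0]-.55)<.12)&(abs(P[...,1]+.18)<.1)
print('deck75',cv2.minAreaRect((P[m][:,:2]*1000).astype(np.float32)))
h=np.full((60,80),np.nan)
# height map 3mm grid around rocker
for i,x in enumerate(np.arange(.515,.44,-.004)):
    row=[]
    for y in np.arange(-.14,-.26,-.004):
        q=(abs(P[...,0]-x)<.002)&(abs(P[...,1]-y)<.002); row.append('%3d'%(1000*np.median(P[q][:,2])) if q.any() else '  .')
    print('%.3f'%x,' '.join(row))
```

```text
3.25 [ 0.46911162 -0.21096688  0.2402544 ] [-2.10598870e-05  6.30021793e-01  7.76577452e-01  3.68677628e-05] 0.00024719820920808446
head [ 0.5597796  -0.18452571  0.13900626] [ 0.52107064 -0.21515697  0.09800013] [ 0.59607859 -0.15211354  0.3343356 ]
558.6953125 -186.52084350585938 37.63545608520508
deck75 ((566.4130249023438, -183.04879760742188), (103.1028823852539, 105.89128112792969), 12.514067649841309)
0.515  70  73  74  74  74  74  73  74  73  73  72  71 325 329 330 328  54  54  53  53  53  53  53  53  52  53  52  51  50   .
0.511  66  73  74  74  73  72  72  71  69  67  62  57 319 320 327 329 184  53  53  53  53  53  52  52  52  52  52  51  50   .
0.507  44  69  71  69  67  66  58  54  54  53  53  54  53 318 321 326 316 316 314  52  52  52  52  52  51  51  50  50  50   .
0.503  39  53  54  54  53  53  53  52  53  53  53  53  53 309 315 323 314 312 301  51  51  51  51  51  51  51  51  49  48   .
0.499  39  52  53  53  53  53  53  53  52  52  52  52  52 303 310 310 310 295 300 296  51  51  51  52  56  57  53  49  48  47
0.495  24  51  52  53  52  52  52  52  52  51  52  52  52 
[... 1005 characters left out ...]
46  46  45 321 316 288 288  46  45  46  46  45  45  45  45  44  45  43
0.459   0   0   0  44  45  45  45  45  45  46  45  46  46 190 320 298 322 259  46  46  46  45  45  44  43  44  43  41  41  39
0.455   0   0   0  41  44  45  46  46  46  46  45  46  45 339 328 310 291 260  45  44  44  43  42  41  40   0   0   0   0   0
0.451   0   0   0  39  44  45  46  45  46  45  46  46  45  45 334 319 292 285  42  41  39  18   0   0   0   0   0   0   0   0
0.447   0   0   0  35  43  45  45  45  46  44  44  44  43  43 337 323 319 291 295 296 296   1   0   0   0   0   0   0   0   0
0.443   0   0   0   1  43  44  44  43  43  42  42  40  38   0   0   0 324 325 297 297 297 297 298   0   0   0   0   0   0   0
```

View pics/w2.png

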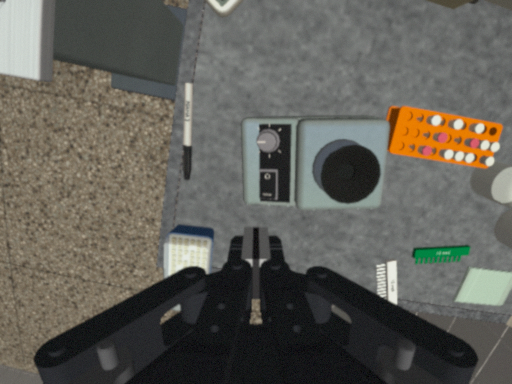

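The wrist view shows the rocker outlined at (268,184) right of the knob at (268,140), with the head at (350,170). The depth map shows the rocker rising towards its right end, around (0.488, -0.244). I'll fit it and plan the press with the tool tilted so the outer edge touches first.

Run:
```python
from h import *
P=np.load('pics/w2P.npy'); im=np.load('pics/w2.npz')['im']
a=np.radians(12.5); X=np.array([np.cos(a),np.sin(a)]);Y=np.array([-X[1],X[0]])
C=np.array([.488,-.230])
u=(P[...,:2]-C)@X; v=(P[...,:2]-C)@Y
for vv in np.arange(.024,-.028,-.003):
    q=(abs(v-vv)<.0015)&(abs(u)<.004)&(P[...,2]<.08); 
    print(round(vv,3),q.sum(),(P[q][:,2]*1000).mean().round(1))
q=(P[...,2]>.0545)&(P[...,2]<.066)&(v>-.025)&(v<-.004)&(abs(u)<.016)
print('u',u[q].min(),u[q].max(),'vmin',v[q].min())
q&=(v<-.010)
A=np.c_[u[q],v[q],np.ones(q.sum())]; print(np.linalg.lstsq(A,P[q][:,2],rcond=None)[0])
# head by top rim band
m=(P[...,2]>.104)&(P[...,2]<.116)&(np.linalg.norm(P[...,:2]-[.566,-.185],axis=2)<.045)
(x,y),r=cv2.minEnclosingCircle((P[m][:,:2]*1000).astype(np.float32)); print('head',x,y,r,m.sum(),P[m].mean(0))
# dark ellipse in image
h=cv2.cvtColor(im,cv2.COLOR_RGB2GRAY); mm=((h<70)).astype(np.uint8); mm[:, :310]=0; mm[215:]=0; mm[:130]=0; mm[:,390:]=0
cn=max(cv2.findContours(mm,0,1)[0],key=cv2.contourArea); e=cv2.fitEllipse(cv2.convexHull(cn)); print(e)
```

```text
0.024 18 48.3
0.021 16 48.8
0.018 27 53.0
0.015 15 56.2
0.012 17 56.8
0.009 18 56.8
0.006 14 57.5
0.003 21 58.0
0.0 14 58.5
-0.003 15 59.2
-0.006 19 59.2
-0.009 13 60.5
-0.012 13 60.5
-0.015 4 59.8
-0.018 5 49.3
-0.021 13 48.2
-0.024 11 47.3
-0.027 7 46.0
u -0.010357786960277969 0.008861258772025298 vmin -0.014204558022269132
[ 0.10094937 -0.08364983  0.05897989]
head 564.6406860351562 -183.630615234375 32.29923629760742 1577 [ 0.56575934 -0.18358367  0.1080456 ]
((349.5188293457031, 173.2837677001953), (56.126068115234375, 61.02472686767578), 54.08017349243164)
```

Run:
```python
from h import *
a=np.radians(12.5); t=20*np.array([np.cos(a),np.sin(a),0])
G=Rt(102.5,t); print(G)
cmd([.489,-.234,.10],G); cmd([.489,-.234,.075],G)
```

```text
[[-2.03386708e-01  9.76296007e-01 -7.40267078e-02]
 [ 9.17418154e-01  2.16439614e-01  3.33912900e-01]
 [ 3.42020143e-01 -3.28380994e-17 -9.39692621e-01]]
turn [ 0.11 20.   -0.6 ] shift cm [-2.66  1.47 14.03]
turn [ 0.11 20.   -0.6 ] shift cm [-2.67  1.47 16.53]
```

Emit:
carry_out:
  steps:
    - [[0,8,0],[-0.7,0.4,4],255]
    - [[0,16,-0.5],[-1.4,0.8,8],255]
    - [[0,20,-0.6],[-2,1.2,11],255]
    - [[0,20,-0.6],[-2.7,1.5,14],255]
    - [[0,20,-0.6],[-2.7,1.5,15.5],255]
    - [[0,20,-0.6],[-2.7,1.5,16.5],255]
    - [[0,20,-0.6],[-2.7,1.5,16.5],255]
    - [[0,20,-0.6],[-2.7,1.5,16.5],255]

```text
clock: 4.25
tcp_pos: [0.4899, -0.2343, 0.0766]
orientation: [-0.134, 0.616, 0.768, 0.109]
wrist_force: [-0.1, 1.5, -0.3]
finger_gap: -0.0001
grip_force: 0.0
```

Run:
```python
from h import *
s=env.get_state();print(s['clock'],s['tcp_pos'],s['wrist_force'])
cmd([.489,-.234,.065],q2R(s['orientation'])); cmd([.489,-.234,.055],q2R(s['orientation']))
```

```text
4.25 [ 0.48988622 -0.234258    0.07656358] [-0.13811874  1.50179498 -0.29318415]
turn [0. 0. 0.] shift cm [-0.35 -0.08  1.1 ]
turn [0. 0. 0.] shift cm [-0.69 -0.09  2.04]
```

Emit:
carry_out:
  steps:
    - [[0,0,0],[-0.1,-0.05,0.3],255]
    - [[0,0,0],[-0.2,-0.08,0.6],255]
    - [[0,0,0],[-0.27,-0.08,0.8],255]
    - [[0,0,0],[-0.33,-0.08,1],255]
    - [[0,0,0],[-0.38,-0.08,1.15],255]
    - [[0,0,0],[-0.43,-0.08,1.3],255]
    - [[0,0,0],[-0.43,-0.08,1.3],255]
    - [[0,0,0],[-0.43,-0.08,1.3],255]

```text
clock: 5.25
tcp_pos: [0.4887, -0.2342, 0.0617]
orientation: [-0.135, 0.616, 0.768, 0.109]
wrist_force: [0.0, -1.8, 2.8]
finger_gap: -0.0
grip_force: 1.3
```

Emit:
carry_out:
  steps:
    - [[0,0,0],[-0.03,0,0.08],255]
    - [[0,0,0],[-0.06,0,0.16],255]
    - [[0,0,0],[-0.09,0,0.24],255]
    - [[0,0,0],[-0.11,0,0.3],255]
    - [[0,0,0],[-0.14,0,0.38],255]
    - [[0,0,0],[-0.16,0,0.44],255]
    - [[0,0,0],[-0.16,0,0.44],255]
    - [[0,0,0],[-0.16,0,0.44],255]

```text
clock: 6.25
tcp_pos: [0.4891, -0.2344, 0.0579]
orientation: [-0.134, 0.616, 0.768, 0.11]
wrist_force: [1.0, -3.6, 8.9]
finger_gap: -0.0003
grip_force: 4.8
```

Emit:
carry_out:
  steps:
    - [[0,0,0],[-0.03,0,0.08],255]
    - [[0,0,0],[-0.05,0,0.15],255]
    - [[0,0,0],[-0.07,0,0.2],255]
    - [[0,0,0],[-0.07,0,0.2],255]
    - [[0,0,0],[-0.07,0,0.2],255]
    - [[0,0,0],[-0.07,0,0.2],255]
    - [[0,0,0],[-0.07,0,0.2],255]
    - [[0,0,0],[-0.07,0,0.2],255]

```text
clock: 7.25
tcp_pos: [0.4892, -0.2344, 0.0575]
orientation: [-0.134, 0.616, 0.768, 0.11]
wrist_force: [-2.3, -3.7, 19.4]
finger_gap: -0.0002
grip_force: 9.8
```

The force rose from 9 to 19 N with hardly any further travel, so the switch is at its stop. I'll retreat and check.

Emit:
carry_out:
  steps:
    - [[0,0,0],[0.3,0,-0.9],255]
    - [[0,0,0],[1,0,-3],200]
    - [[0,-6,0],[2.5,0,-7],100]
    - [[0,-14,0],[4,0,-11.5],0]
    - [[0,-20,0],[5.5,0,-16],0]
    - [[0,-20,0],[5.5,0,-17],0]
    - [[0,-20,0],[5.5,0,-17],0]
    - [[0,-20,0],[5.5,0,-17],0]

```text
clock: 8.25
tcp_pos: [0.4886, -0.24, 0.2309]
orientation: [-0.002, 0.626, 0.78, 0.001]
wrist_force: [-0.8, -0.0, -0.0]
finger_gap: 0.0853
grip_force: 0.0
```

Run:
```python
from h import *
c,im,d=look('wrist','w3.png'); s=env.get_state(); print(s['clock'],s['tcp_pos'],s['wrist_force'],s['joint_pos'])
P=cloud(c,d); a=np.radians(12.5); X=np.array([np.cos(a),np.sin(a)]);Y=np.array([-X[1],X[0]])
C=np.array([.488,-.230]); u=(P[...,:2]-C)@X; v=(P[...,:2]-C)@Y
for vv in np.arange(.024,-.028,-.003):
    q=(abs(v-vv)<.0015)&(abs(u)<.004)&(P[...,2]<.08); print(round(vv,3),(P[q][:,2]*1000).mean().round(1) if q.any() else '')
m=(P[...,2]>.104)&(P[...,2]<.116)&(np.linalg.norm(P[...,:2]-[.566,-.185],axis=2)<.045)
(x,y),r=cv2.minEnclosingCircle((P[m][:,:2]*1000).astype(np.float32)); print('head',x,y,r,m.sum())
cmd([.4375,.2855,.20],Rt(180))
```

```text
8.3 [ 0.4886599  -0.24009789  0.23085122] [-0.14917158 -0.25777055  1.50651785] [-0.60508139  0.25684129 -0.03150553  1.2861758   0.00164567  0.74838213]
0.024 48.4
0.021 49.0
0.018 52.7
0.015 61.0
0.012 60.9
0.009 59.8
0.006 59.0
0.003 58.6
0.0 58.2
-0.003 57.1
-0.006 56.9
-0.009 56.3
-0.012 55.4
-0.015 54.7
-0.018 50.0
-0.021 48.5
-0.024 47.5
-0.027 46.6
head 564.0618286132812 -184.0694580078125 32.38317108154297 1872
turn [  0.09  -0.24 -77.55] shift cm [52.41  6.34  3.28]
```

The rocker's slope has reversed by about 0.36–0.4 rad, so the switch is on. Next is the flask.

Emit:
carry_out:
  steps:
    - [[0,0,-9.7],[6,0.7,0],0]
    - [[0,0,-19.4],[12,1.4,0],0]
    - [[0,0,-29],[18,2.2,0],0]
    - [[0,0,-38.8],[24,2.9,0],0]
    - [[0,0,-48.5],[30,3.6,0],0]
    - [[0,0,-58],[36,4.4,0],0]
    - [[0,0,-68],[42,5.1,0],0]
    - [[0,0,-77.5],[48,5.8,0],0]

```text
clock: 9.3
tcp_pos: [0.4416, 0.2423, 0.2317]
orientation: [-0.001, -0.002, 1.0, -0.0]
wrist_force: [0.7, -0.6, -0.1]
finger_gap: 0.0855
grip_force: 0.0
```

Run:
```python
from h import *
c,im,d=look('wrist'); s=env.get_state(); print(s['clock'],s['tcp_pos'],s['orientation'])
P=cloud(c,d); h=cv2.cvtColor(im,cv2.COLOR_RGB2HSV)
m=((h[...,1]<60)&(h[...,2]>150)&(np.linalg.norm(P[...,:2]-[.4375,.2855],axis=2)<.03)&(P[...,2]>.107))
(x,y),r=cv2.minEnclosingCircle((P[m][:,:2]*1000).astype(np.float32)); print(x,y,r,m.sum(),P[m].mean(0))
p=[x/1000,y/1000]
for z in(.14,.066): cmd(p+[z],Rt(180))
```

```text
9.35 [0.4403521  0.24863796 0.23162341] [-8.71645277e-04 -8.01235749e-03  9.99965250e-01  2.13080790e-03]
437.8666687011719 285.6880798339844 12.000173568725586 453 [0.4367555  0.28564769 0.13166751]
turn [ 0.24 -0.1   0.92] shift cm [0.17 3.67 9.18]
turn [ 0.24 -0.1   0.92] shift cm [ 0.16  3.64 16.58]
```

Emit:
carry_out:
  steps:
    - [[0,0,0],[0,2,3],0]
    - [[0,0,0],[0.2,3.9,6],0]
    - [[0,0,0],[0.2,3.9,8],0]
    - [[0,0,0],[0.2,3.9,8],0]
    - [[0,0,0],[0.2,3.9,8],0]
    - [[0,0,0],[0.2,3.9,8],0]
    - [[0,0,0],[0.2,3.9,8],0]
    - [[0,0,0],[0.2,3.9,8],0]

```text
clock: 10.35
tcp_pos: [0.4409, 0.2799, 0.154]
orientation: [0.001, 0.0, 1.0, 0.0]
wrist_force: [0.1, -0.3, 0.1]
finger_gap: 0.085
grip_force: 0.0
```

Run:
```python
from h import *
s=env.get_state(); print(s['clock'],s['tcp_pos'],s['orientation'])
cmd([.4375,.2855,.066],Rt(180))
```

```text
10.35 [0.44087376 0.27990846 0.15404461] [1.37255538e-03 1.88901762e-04 9.99998937e-01 4.54719911e-04]
turn [ 0.05  0.16 -0.02] shift cm [0.36 0.55 8.8 ]
```

Emit:
carry_out:
  steps:
    - [[0,0,0],[0.35,0.55,0.5],0]
    - [[0,0,0],[0.35,0.55,3],0]
    - [[0,0,0],[0.35,0.55,5],0]
    - [[0,0,0],[0.35,0.55,7],0]
    - [[0,0,0],[0.35,0.55,8.7],0]
    - [[0,0,0],[0.35,0.55,8.7],0]
    - [[0,0,0],[0.35,0.55,8.7],0]
    - [[0,0,0],[0.35,0.55,8.7],0]

```text
clock: 11.35
tcp_pos: [0.4378, 0.2858, 0.0674]
orientation: [0.002, -0.0, 1.0, 0.001]
wrist_force: [0.5, -0.6, 0.2]
finger_gap: 0.0853
grip_force: 0.0
```

Emit:
carry_out:
  steps:
    - [[0,0,0],[0,0,0],100]
    - [[0,0,0],[0,0,0],150]
    - [[0,0,0],[0,0,0],180]
    - [[0,0,0],[0,0,0],220]
    - [[0,0,0],[0,0,0],255]
    - [[0,0,0],[0,0,0],255]
    - [[0,0,0],[0,0,0],255]
    - [[0,0,0],[0,0,0],255]
  force: 60

```text
clock: 12.35
tcp_pos: [0.4374, 0.2856, 0.0666]
orientation: [0.001, 0.0, 1.0, 0.0]
wrist_force: [-0.5, 2.2, 1.6]
finger_gap: 0.0208
grip_force: 58.5
```

Emit:
carry_out:
  steps:
    - [[0,0,0],[0,0,-0.5],255]
    - [[0,0,0],[0,0,-2],255]
    - [[0,0,0],[0,0,-4.5],255]
    - [[0,0,0],[0,0,-7.5],255]
    - [[0,0,0],[0,0,-10.5],255]
    - [[0,0,0],[0,0,-13],255]
    - [[0,0,0],[0,0,-14],255]
    - [[0,0,0],[0,0,-14],255]

```text
clock: 13.35
tcp_pos: [0.4373, 0.2855, 0.2072]
orientation: [0.002, 0.0, 1.0, 0.0]
wrist_force: [1.0, 0.2, -0.8]
finger_gap: 0.0212
grip_force: 58.6
```

Run:
```python
from h import *
s=env.get_state(); print(s['clock'],s['tcp_pos'],s['orientation'],s['wrist_force'],s['finger_gap'],s['grip_force'])
c,im,d=look('side','s1.png')
h=cv2.cvtColor(im,cv2.COLOR_RGB2HSV); m=((h[...,0]<18)&(h[...,1]>130)&(h[...,2]<140)&(h[...,2]>30)).astype(np.uint8)
k,l,st,ce=cv2.connectedComponentsWithStats(m)
P=cloud(c,d)
for i in range(1,k):
    if st[i,4]>40: print(st[i],ce[i].round(1),np.nanmedian(P[l==i],0).round(3))
x,y=ce[max(range(1,k),key=lambda i:st[i,4])].astype(int)
cr=im[max(y-70,0):y+50,max(x-80,0):x+80]; cv2.imwrite('pics/s1c.png',cv2.resize(cr,None,fx=4,fy=4,interpolation=2)[:,:,::-1])
cmd([.565,-.184,.2066],Rt(180))
```

```text
13.35 [0.43729133 0.28545372 0.20719255] [1.55625755e-03 8.84021654e-05 9.99998673e-01 4.73610318e-04] [ 0.97148905  0.18919182 -0.81840622] 0.021197781122140765 58.629672736931866
[307 208  33  25 477] [322.3 221.1] [0.45  0.299 0.181]
turn [ 0.02  0.09 -0.01] shift cm [-1.283e+01 -4.692e+01 -3.000e-02]
```

View pics/s1c.png

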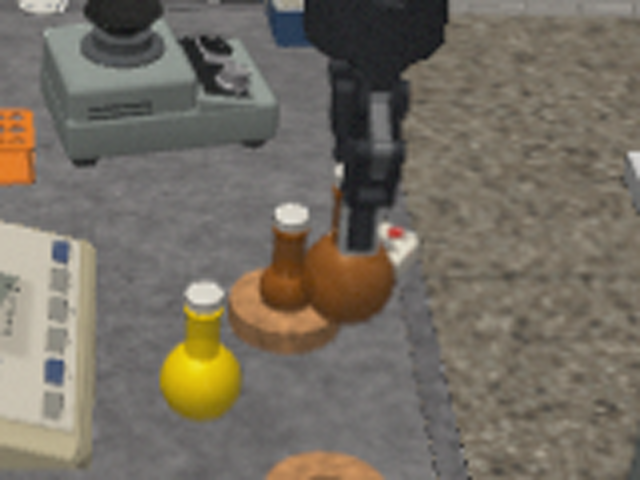

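The crop shows the amber ball at (350,275) hanging upright from the fingers, clear of its empty ring; the small flask behind it is undisturbed. I'll carry it to above the head.

Emit:
carry_out:
  steps:
    - [[0,0,0],[-0.5,-1.5,0],255]
    - [[0,0,0],[-1.5,-5,0],255]
    - [[0,0,0],[-2.8,-10,0],255]
    - [[0,0,0],[-4.2,-15,0],255]
    - [[0,0,0],[-5.6,-20,0],255]
    - [[0,0,0],[-7,-25,0],255]
    - [[0,0,0],[-8.3,-30,0],255]
    - [[0,0,0],[-9.6,-35,0],255]

```text
clock: 14.4
tcp_pos: [0.5322, -0.0672, 0.2054]
orientation: [-0.0, 0.0, 1.0, 0.0]
wrist_force: [0.5, 0.5, -0.2]
finger_gap: 0.0212
grip_force: 58.8
```

Emit:
carry_out:
  steps:
    - [[0,0,0],[-1.2,-4,0],255]
    - [[0,0,0],[-2.2,-8,0],255]
    - [[0,0,0],[-2.9,-10.5,0],255]
    - [[0,0,0],[-3.2,-11.9,0],255]
    - [[0,0,0],[-3.2,-11.9,0],255]
    - [[0,0,0],[-3.2,-11.9,0],255]
    - [[0,0,0],[-3.2,-11.9,0],255]
    - [[0,0,0],[-3.2,-11.9,0],255]

```text
clock: 15.4
tcp_pos: [0.5649, -0.1828, 0.2068]
orientation: [0.001, -0.001, 1.0, 0.0]
wrist_force: [-0.3, -0.5, -1.3]
finger_gap: 0.0209
grip_force: 58.8
```

Run:
```python
from h import *
s=env.get_state(); print(s['clock'],s['tcp_pos'],s['orientation'],s['wrist_force'],s['finger_gap'],s['grip_force'])
# height of ball bottom and ball/head centres from side and top
for n in('side','top'):
    c,im,d=look(n,n+'2.png')
    np.savez('pics/'+n+'2.npz',im=im,d=d)
    h=cv2.cvtColor(im,cv2.COLOR_RGB2HSV); m=((h[...,0]<18)&(h[...,1]>130)&(h[...,2]<140)&(h[...,2]>30)).astype(np.uint8)
    k,l,st,ce=cv2.connectedComponentsWithStats(m); P=cloud(c,d)
    for i in range(1,k):
        if st[i,4]>30: print(n,st[i],ce[i].round(1),np.nanmedian(P[l==i],0).round(3),P[l==i].min(0).round(3),P[l==i].max(0).round(3))
c,im,d=env.get_calibration('side'),*[np.load('pics/side2.npz')[k] for k in('im','d')]
cr=im[110:200,235:335]; cv2.imwrite('pics/s2c.png',cv2.resize(cr,None,fx=6,fy=6,interpolation=2)[:,:,::-1])
cmd([.565,-.184,.15],Rt(180))
```

```text
15.4 [ 0.56492122 -0.18275891  0.20676941] [ 1.01430975e-03 -5.69478602e-04  9.99999302e-01  2.07545950e-04] [-0.26591455 -0.4890776  -1.34566315] 0.020946434972951466 58.764440036632095
side [264 125  17  16 188] [271.7 132.9] [ 0.567 -0.162  0.191] [nan nan nan] [nan nan nan]
side [307 208  14  21 196] [313.4 219.8] [0.452 0.095 0.043] [nan nan nan] [nan nan nan]
turn [0.03 0.11 0.04] shift cm [ 0.   -0.1   5.67]
```

View pics/s2c.png

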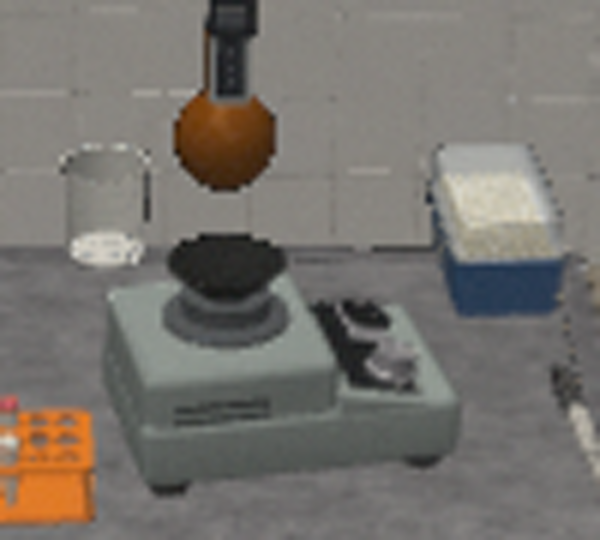

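The crop shows the ball at (225,140) hanging straight above the cup at (228,265). I'll do a quick ray check on alignment, then lower it.

Run:
```python
from h import *
c=env.get_calibration('side')
o,v=rays(c,[(235+225/6,110+140/6),(235+228/6,110+255/6)])
for w in v: print(o+w*((-.184-o[1])/w[1]))
```

```text
[ 0.56558413 -0.184       0.17849443]
[ 0.56328275 -0.184       0.1115246 ]
```

Emit:
carry_out:
  steps:
    - [[0,0,0],[0,-0.1,1],255]
    - [[0,0,0],[0,-0.1,2],255]
    - [[0,0,0],[0,-0.1,3],255]
    - [[0,0,0],[0,-0.1,4],255]
    - [[0,0,0],[0,-0.1,4.6],255]
    - [[0,0,0],[0,-0.1,5],255]
    - [[0,0,0],[0,-0.1,5.2],255]
    - [[0,0,0],[0,-0.1,5.2],255]

```text
clock: 16.5
tcp_pos: [0.5651, -0.1846, 0.1546]
orientation: [0.001, 0.0, 1.0, 0.0]
wrist_force: [0.5, -0.2, -0.5]
finger_gap: 0.0214
grip_force: 58.8
```

Emit:
carry_out:
  steps:
    - [[0,0,0],[0.05,0,0.15],255]
    - [[0,0,0],[0.05,0,0.3],255]
    - [[0,0,0],[0.05,0,0.4],255]
    - [[0,0,0],[0.05,0,0.5],255]
    - [[0,0,0],[0.05,0,0.6],255]
    - [[0,0,0],[0.05,0,0.7],255]
    - [[0,0,0],[0.05,0,0.8],255]
    - [[0,0,0],[0.05,0,0.8],255]

```text
clock: 17.5
tcp_pos: [0.5646, -0.1847, 0.1467]
orientation: [0.001, 0.0, 1.0, 0.0]
wrist_force: [-0.4, -0.1, 4.6]
finger_gap: 0.0206
grip_force: 58.9
```

Emit:
carry_out:
  steps:
    - [[0,0,0],[0,0,0.1],255]
    - [[0,0,0],[0,0,0.2],255]
    - [[0,0,0],[0,0,0.3],255]
    - [[0,0,0],[0,0,0.4],255]
    - [[0,0,0],[0,0,0.5],255]
    - [[0,0,0],[0,0,0.6],255]
    - [[0,0,0],[0,0,0.7],255]
    - [[0,0,0],[0,0,0.7],255]

```text
clock: 18.5
tcp_pos: [0.5647, -0.1846, 0.1401]
orientation: [0.001, 0.0, 1.0, 0.0]
wrist_force: [-2.0, 2.4, 8.4]
finger_gap: 0.0212
grip_force: 59.2
```

Emit:
carry_out:
  steps:
    - [[0,0,0],[0,0,0],255]
    - [[0,0,0],[0,0,0],255]
    - [[0,0,0],[0,0,0],255]
    - [[0,0,0],[0,0,0],255]
    - [[0,0,0],[0,0,0],255]
    - [[0,0,0],[0,0,0],255]
    - [[0,0,0],[0,0,0],255]
    - [[0,0,0],[0,0,0],255]

```text
clock: 19.5
tcp_pos: [0.5647, -0.1846, 0.1402]
orientation: [0.001, 0.0, 1.0, 0.0]
wrist_force: [-2.0, 1.6, 7.9]
finger_gap: 0.0209
grip_force: 59.2
```

Run:
```python
from h import *
s=env.get_state(); print(s['clock'],s['tcp_pos'],s['orientation'],s['wrist_force'],s['finger_gap'],s['grip_force'])
W=[]
for i in range(6): env.get_calibration('side'); c,im,d=look('side'); W.append(env.get_state()['wrist_force'])
print(np.mean(W,0))
cr=im[110:200,235:335]; cv2.imwrite('pics/s3c.png',cv2.resize(cr,None,fx=6,fy=6,interpolation=2)[:,:,::-1])
```

```text
19.5 [ 0.56468022 -0.1846389   0.14019872] [1.25510945e-03 5.97969897e-06 9.99999211e-01 5.41945089e-05] [-1.96407298  1.62227108  7.85432398] 0.020902029014416637 59.19587727201815
[-2.22604803  1.29302884  7.73722998]
```

View pics/s3c.png

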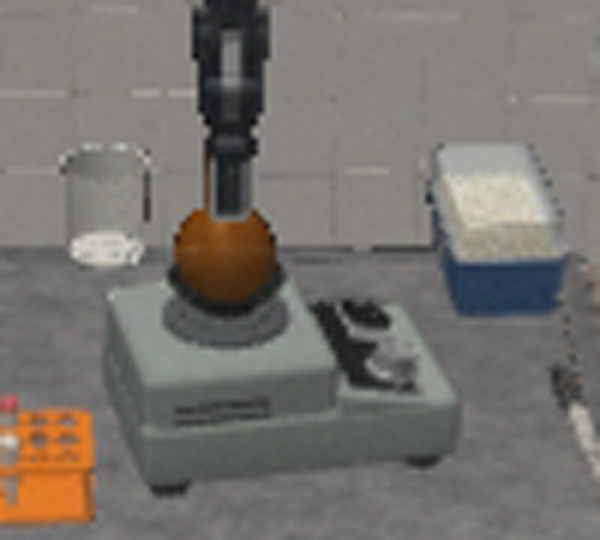

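The view shows the ball at (225,260) seated upright in the pressed-down ring. The force suggests about 8.6 mm of travel, so I'll add 1 mm for margin and hand in.

Emit:
carry_out:
  steps:
    - [[0,0,0],[0,0,0.05],255]
    - [[0,0,0],[0,0,0.1],255]
    - [[0,0,0],[0,0,0.12],255]
    - [[0,0,0],[0,0,0.12],255]
    - [[0,0,0],[0,0,0.12],255]
    - [[0,0,0],[0,0,0.12],255]
    - [[0,0,0],[0,0,0.12],255]
    - [[0,0,0],[0,0,0.12],255]

```text
clock: 20.8
tcp_pos: [0.5647, -0.1847, 0.1392]
orientation: [0.001, 0.0, 1.0, 0.0]
wrist_force: [-2.5, 0.7, 8.3]
finger_gap: 0.0209
grip_force: 59.2
```

Run:
```python
from h import *
s=env.get_state(); print(s['clock'],s['tcp_pos'],s['wrist_force'],s['grip_force'])
print(env.hand_in())
```

```text
20.8 [ 0.56473154 -0.18465518  0.13916573] [-2.50347513  0.73746156  8.33177712] 59.18363892792513
the job is handed in; nothing more can be done
None
```

I handed in the job at 20.8 s with the mixer on and the larger flask still gripped and pressed upright about 9–10 mm into the ring head (estimated from wrist force); the hand-in returned no verdict.

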